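Empty the grease gun and draw back its follower for a new cartridge

TASK

The cartridge in the grease gun on the vise is spent: clear the pump head with at least four full strokes of the lever, each one right down to its stop and then all the way back up to rest. Then take the T-handle behind the end cap, draw the follower rod straight out against its spring until the groove turned in the rod just shows outside the cap, and finish while still holding it there in the gripper, so that a workmate can unscrew the barrel. Leave the lever up and the other things on the bench where they are.

Things in the scene. Friction and masses are not known exactly. Their poses are not given: they have to be found in the camera images.
- vise: grey bench vise, fixed, with a steel grease gun clamped level in it. Sizes in mm. Origin: centre of its round foot (dia 116) on the bench, z up. The barrel (dia 44) lies along x, axis 95 above the bench: end cap (dia 50) with the rod at -x, pump head and outlet pipe at +x (to x=220). Jaws, tops 102 high, reach x=-40 to 40, y=-85; the vise screw and its bar reach y=115
- pump_lever (a joint): pump lever angle, rad: 0 = up at rest, 42 degrees above the barrel; 0.73 = down on its stop, level. Pivot at x=105, y=0, z=148 mm in the vise's frame; the lever, 160 mm long, runs back over the barrel towards the end cap. Its spring lifts it by itself in about 0.3 s; pressing the grip takes about 4 N at the top, 11 to 14 N at the bottom. A full stroke passes 0.66 and returns below 0.07
- lever_grip (a point): point on the lever's centre line within its black rubber grip, 125 mm from the pivot; moves with the lever. The grip is a round sleeve of dia 18 mm that spans 80 to 160 mm from the pivot. This point is 231 mm above the bench at rest and 148 mm when pressed down
- cap_face (a point): centre of the end cap's rear face, where the rod comes out: x=-95, y=0, z=95 mm in the vise's frame
- follower_rod (a joint): how far the follower rod is drawn out, m: 0 = in, at rest; 0.091 = the whole groove (a dark band 5 mm wide round the bright rod, hidden inside at first) has just come outside the end cap; 0.106 = end stop. An inner spring pulls it back in: 6 N at rest, 12 N at the groove; let go, it slides back by itself
- t_handle (a point): centre of the T-handle on the rod's outer end: a level steel crossbar, dia 10, length 60 mm, along the vise frame's y, square to the rod (dia 8). 95 mm above the bench; at rest 50 mm behind the cap's face (x=-145 mm in the vise's frame); travels straight to -x as the rod is drawn. A collar (dia 14) reaches 7 mm from this point towards the cap; the 43 mm of rod from there to the cap are free for fingers either side
- cartridge: a fresh, full grease cartridge standing near the gun: plain cardboard tube, diameter 38, 110 tall; a bystander to be left alone. Origin under its centre. Sizes in mm.
- gasket: a flat black rubber ring, outer diameter 73, 8.5 thick, lying near the rod's end of the gun; a bystander to be left alone. Origin under its centre. Sizes in mm.
- wrench: a steel spanner 160 long, lying near the vise; a bystander to be left alone. Origin under its centre. Sizes in mm.
- tamper: a steel coffee tamper, diameter 58, 90 tall, standing behind the gun; a bystander to be left alone. Origin under its centre. Sizes in mm.
- pitcher: a steel milk pitcher, diameter 84, 105 tall, with a handle; a bystander to be left alone. Origin under its centre. Sizes in mm.
- portafilter: a steel filter holder with a black handle, 210 long, 60 tall; a bystander to be left alone. Origin under its centre. Sizes in mm.
- tape_roll: a roll of paper tape lying flat, outer diameter 108, 24 tall; a bystander to be left alone. Origin under its centre. Sizes in mm.
- mug: a white mug, diameter 82, 90 tall; a bystander to be left alone. Origin under its centre. Sizes in mm.

How it is judged:
By the outcome, as a careful person would: the job done as asked, in the order asked, and still so for the second after the job is handed in, while the arm keeps its last pose, push and grip.
It also fails if it takes over 61 s, if anything falls off the work surface, if the arm or the gripper's body presses on something with over 40 N, if the wrist force passes 120 N, or if a joint passes its speed limit or range.

ROBOT

A 6-joint arm with a two-finger parallel gripper is mounted at the origin on the work surface. World frame = base frame: x ahead of the robot, y to its left, z up, the work surface at z = 0. Lengths are in m, angles in rad, forces in N, time in s.
With the tool pointing down it reaches from about 0.35 to 0.975 m from the base axis. Payload 4.9 kg.
Tool frame: the origin (TCP) lies on the centre line of the jaws, within the pads' length; the fingertips stand 17 mm ahead of it and the grasp point (between the pads) lies 2 mm behind it; y points along the fingers, x is the direction in which the jaws open and shut, and the axes are right-handed (so a half turn about y gives the same grasp; the last joint's range is limited). The gripper opens to 85 mm and grips with 20 to 120 N. Pads are 22 mm wide; open, the fingers measure 114 mm over their backs; the gripper's body (76 mm by 85 mm) begins 54 mm behind the grasp point. The pads swing forward as they close: fully open they stand 13 mm farther back than shut.
Start: joints at [-1.243, 0.053, 1.613, -0, 1.476, -0.119], TCP at [0.27, -0.564, 0.248] pointing down, gripper open.
Joint ranges: [-3.01, 3.01], [-1.01, 2.22], [0.06, 2.58], [-1.02, 4.17], [0.09, 2.62], [-3.14, 3.14]. Speed limits (rad/s): [2.57, 2.57, 3.14, 3.14, 3.14, 3.14].

INTERFACE

Orientations are given as a unit quaternion [w, x, y, z].
In Python, from cell import ctrl gives the robot as it stands. The module is installed in compiled form; this text tells all that it offers.
- The arm moves only by the tool jog_arm, never from a script. Its argument "plan" is a list of rows, each a list of 5 numbers: the closure, from 0 (fully open) to 1 (shut), then the shift along the world's x, y, z in m, then the turn about the world's z in degrees. In form: [[gripper, tx, ty, tz, roll], ...]. A call has exactly 5 rows; each row shifts and turns the commanded pose from where the row before left it; what a row does not reach is not made up. A row lasts 1/8 s, in which the tool goes at most 62.5 mm and 10.7 degrees, less where a joint would pass 70% of its speed; a pose out of reach is approached as far as the arm can. A call is refused whole if a number of a shift passes 0.0625 or a number of a turn 10.7, either way. A call with a gripper value outside its range is refused whole. The fingers move at their own pace and stop on an object; "force" is the grip in N (left out, the last holds). Time passes only in rows, so rows that do not move let the fingers close, or fill a call up. It gives the time, the measured TCP pose, the force and the opening at its end, in the units of the state.
- ctrl.get_state(): the state, without advancing time (a new reading comes with each control period).
- ctrl.get_image(name): name is "side" or "top" or "wrist"; returns a dict with "frame" (400x640x3 uint8, red, green, blue), "K" (3x3 intrinsics, pixels), "xyz" and "rotation" of the camera in the world. Camera axes: x right, y down, z forward; pixel columns grow to the right and rows downward; lengths in m; the calibration is good to about 2 mm. A picture is of the moment at which its call begins. There is no depth.
- ctrl.job_done(): hands the job in, once; it reports no verdict.
Trained networks look in a picture, given as the dict that the camera call returned (one of the last four; its "shot" number tells which), for a name from the list of things; names that differ only in an ending like _2 or _b are one class to them, and where a whole thing is asked for, a point or a joint stands for the part that bears it (a point fixed in the world has none). Each returns a list of dicts, best first, with "p" (0 to 1); they miss things now and then, are a little off and sometimes report something else, mostly with a low value. They report only what shows in the picture. A call takes as long as a camera call.
- ctrl.find_in(target, picture): "box" ([centre column, centre row, width, height] in pixels, round what is visible of it).
- ctrl.masks_of(target, picture): "mask" (400x640 bool, what is visible of it) and "box" ([centre column, centre row, width, height] in pixels, round what is visible of it).
- ctrl.landmark_of(target, picture): "centre" ([row, column] in pixels: a listed point, or the origin of a listed thing).
The state is a dict: "clock": time; "joint_pos": joint angles; "joint_velocities": joint speeds; "joint_torque": joint torques, N m; "tool_pos": TCP position; "tcp_rot": TCP orientation; "ft_force": force on the tool from outside, world axes, zero at the start; "ft_torque": the same for the moment, N m; "gripper_width": opening from 0.0 (shut) to 1.0 (fully open).
Only numpy, scipy, OpenCV 4.12 (cv2) and the standard library are available. Lean on these libraries where they do the work, as an engineer would, in place of code of your own. Each camera call takes 0.05 s, during which the arm holds its last target.

## Working session

There is one attempt and no reset: what is moved stays moved. The work goes in short steps, Python scripts to look and compute and a tool call to move; the robot and the scene stay as the last step left them, time stands still between calls to the robot, and variables do not carry over. Pictures are saved under pics/ and viewed, and the job is handed in when it is done.

Besides the shell and the picture viewer there is one more tool, called after ">>>" as name(argument=value, ...), one argument or row to a line, values as JSON. jog_arm: Moves the arm, as the interface text tells. Its arguments: {"type":"object","properties":{"plan":{"type":"array"},"force":{"type":"number"}},"required":["plan"]}

```bash
mkdir -p pics; cat > h.py <<'E'
from cell import ctrl
import numpy as np, cv2
def save(p,n): cv2.imwrite('pics/'+n+'.png',p['frame'][:,:,::-1])
def ray(p,rc):
    K=np.array(p['K']);R=np.array(p['rotation']);o=np.array(p['xyz'])
    d=R@np.linalg.inv(K)@np.array([rc[1],rc[0],1.0]); return o,d/np.linalg.norm(d)
def atz(p,rc,z):
    o,d=ray(p,rc); return o+d*(z-o[2])/d[2]
def proj(p,X):
    K=np.array(p['K']);R=np.array(p['rotation']);o=np.array(p['xyz'])
    c=K@(R.T@(np.array(X)-o)); return c[:2]/c[2]
E
python3 - <<'E'
from h import *
s=ctrl.get_state()
for k,v in s.items(): print(k,np.round(v,4))
P={}
for n in ['top','side','wrist']:
    p=ctrl.get_image(n);P[n]=p;save(p,n+'0');print(n,np.round(p['xyz'],3),np.round(p['rotation'],3).tolist(),p['K'][0][0],p['shot'])
for n in ['top','side']:
  for t in ['vise','lever_grip','cap_face','t_handle','cartridge','gasket','wrench','tamper']:
    r=ctrl.landmark_of(t,P[n])
    z={'lever_grip':.231,'cap_face':.095,'t_handle':.095}.get(t,0)
    for q in r[:1]: print(n,t,round(q['p'],2),np.round(q['centre'],1),np.round(atz(P[n],q['centre'],z),4))
E
```

```text
clock 0.0
joint_pos [-1.243   0.0533  1.6143 -0.      1.476  -0.119 ]
joint_velocities [-0.0007  0.0013  0.0008  0.0004 -0.001   0.0014]
joint_torque [-8.00000e-04 -3.93682e+01 -3.70180e+01 -2.00000e-04  6.90000e-03
  0.00000e+00]
tool_pos [ 0.2698 -0.5631  0.2471]
tcp_rot [ 0.5988 -0.5979  0.3774 -0.3762]
ft_force [ 0.2307  0.4853 -0.7982]
ft_torque [-0.0212  0.0089  0.0013]
gripper_width 0.9993
top [0.337 0.032 1.227] [0.066, -0.7, 0.707, -0.074] 388.99911018626653 1
side [0.096 1.046 0.851] [0.101, -0.195, 0.848, -0.482] 413.2414207577589 2
wrist [ 0.337 -0.532  0.374] [0.123, 0.837, -0.527, -0.079] 315.99863543014385 3Traceback (most recent call last):
  File "<stdin>", line 11, in <module>
  File "h.py", line 8, in atz
    o,d=ray(p,rc); return o+d*(z-o[2])/d[2]
        ~~~^^^^^^
  File "h.py", line 6, in ray
    d=R@np.linalg.inv(K)@np.array([rc[1],rc[0],1.0]); return o,d/np.linalg.norm(d)
      ~^~~~~~~~~~~~~~~~~
ValueError: matmul: Input operand 1 has a mismatch in its core dimension 0, with gufunc signature (n?,k),(k,m?)->(n?,m?) (size 3 is different from 4)
```

```bash
sed -i "s/R=np.array(p\['rotation'\])/R=Rot.from_quat(p['rotation'],scalar_first=True).as_matrix()/; 2a from scipy.spatial.transform import Rotation as Rot" h.py
cat > look.py <<'E'
from h import *
P={}
for n in ['top','side']:
    p=ctrl.get_image(n);P[n]=p;save(p,n+'1')
for n in ['top','side']:
  for t in ['vise','lever_grip','cap_face','t_handle','cartridge','gasket','wrench','tamper']:
    r=ctrl.landmark_of(t,P[n])
    z={'lever_grip':.231,'cap_face':.095,'t_handle':.095}.get(t,0)
    for q in r[:1]: print(n,t,round(q['p'],2),np.round(q['centre'],1),np.round(atz(P[n],q['centre'],z),4))
s=ctrl.get_state();print(s['clock'],Rot.from_quat(s['tcp_rot'],scalar_first=True).as_matrix().round(3))
E
python3 look.py
```

```text
top lever_grip 0.63 [196.7 270.3] [0.5511 0.1287 0.231 ]
top cap_face 0.88 [192.8 308.8] [0.5911 0.0274 0.095 ]
top t_handle 0.57 [190.1 319.1] [ 0.599  -0.0035  0.095 ]
top cartridge 0.62 [185.2 438.2] [ 0.6336 -0.3944  0.    ]
top gasket 0.5 [170.1 332.7] [ 0.6877 -0.052   0.    ]
top wrench 0.86 [216.2 346.2] [ 0.5346 -0.0917  0.    ]
top tamper 0.86 [175.2 258.2] [0.6727 0.1911 0.    ]
side vise 0.79 [263.7 311.6] [0.5433 0.1403 0.    ]
side lever_grip 0.68 [200.8 310.8] [0.5475 0.1393 0.231 ]
side cap_face 0.58 [221.8 311.2] [0.5871 0.0562 0.095 ]
side cartridge 0.59 [236.2 282.6] [0.6977 0.0548 0.    ]
side gasket 0.53 [230.  343.8] [ 0.5228 -0.0741  0.    ]
side wrench 0.67 [224.1 302.6] [ 0.6699 -0.0411  0.    ]
side tamper 0.53 [198.1 309.8] [ 0.7283 -0.2149  0.    ]
1.1 [[ 0.432 -0.     0.902]
 [-0.902  0.     0.432]
 [-0.    -1.    -0.   ]]
```

View pics/top0.png

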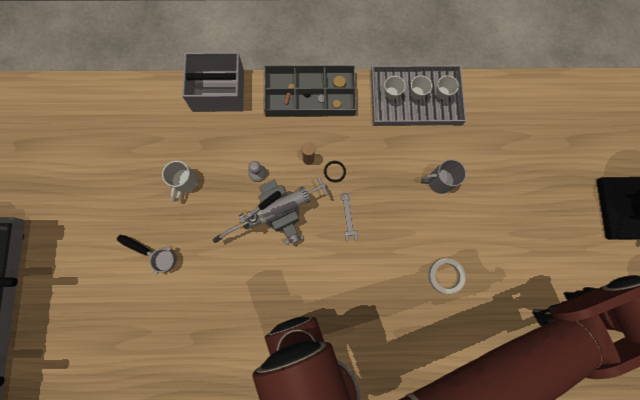

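View pics/side0.png

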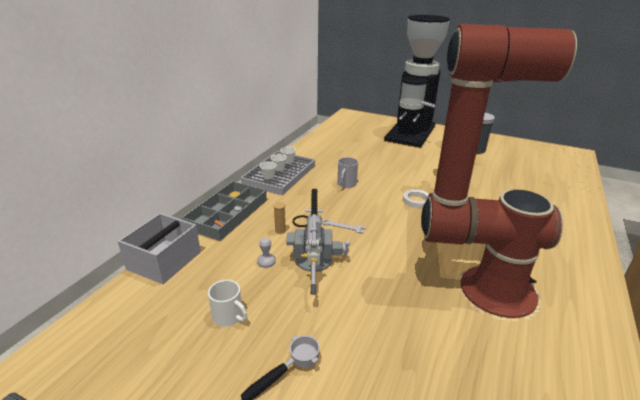

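View pics/wrist0.png

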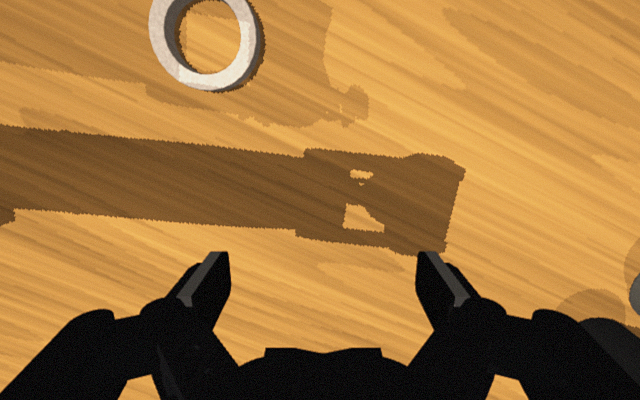

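```bash
python3 - <<'E'
import cv2
a=cv2.imread('pics/top1.png')[140:260,200:360]; b=cv2.imread('pics/side1.png')[180:300,240:400]
cv2.imwrite('pics/ca.png',cv2.resize(a,None,fx=5,fy=5,interpolation=cv2.INTER_CUBIC))
cv2.imwrite('pics/cb.png',cv2.resize(b,None,fx=5,fy=5,interpolation=cv2.INTER_CUBIC))
E
```

```text
(no output)
```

View pics/ca.png

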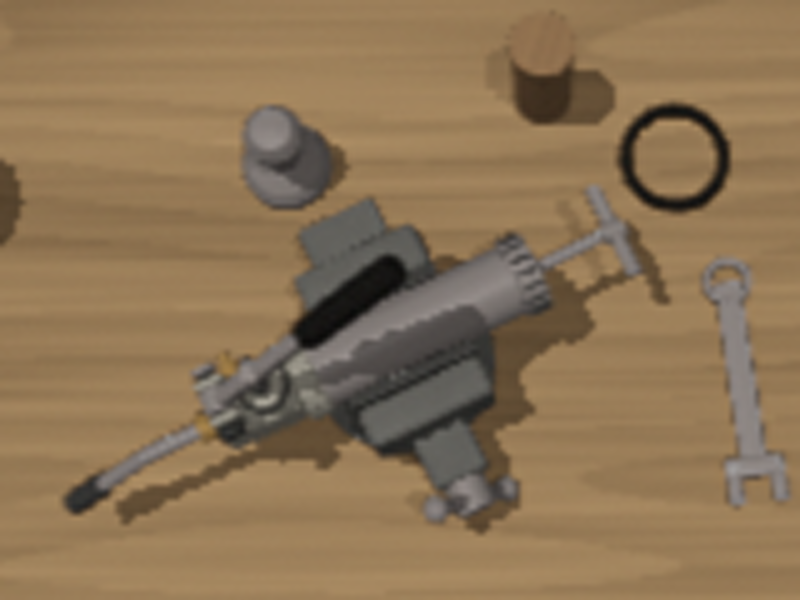

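View pics/cb.png

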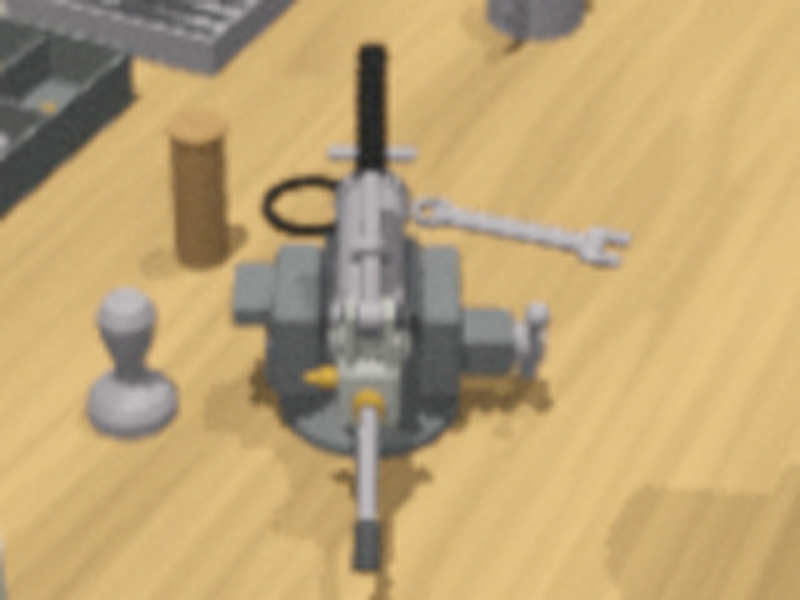

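```bash
python3 - <<'E'
from h import *
from scipy.optimize import least_squares
T=ctrl.get_image('top');S=ctrl.get_image('side')
c,s=np.cos(np.radians(42)),np.sin(np.radians(42))
lt=[105-160*c,0,148+160*s]; lg=[105-125*c,0,148+125*s]
th=[-145,0,95]
obs=[(T,'th',th,(322.4,186.3)),(T,'thL',[-145,-30,95],(318.4,178)),(T,'thR',[-145,30,95],(326.6,194.4)),(T,'tip',lt,(279.2,193)),(T,'lg',lg,(270.3,196.7)),(T,'cap',[-95,0,95],(308.2,193)),
(S,'th',th,(314.2,210.6)),(S,'thL',[-145,-30,95],(306,210.4)),(S,'thR',[-145,30,95],(322.6,210.8)),(S,'tip',lt,(314.4,189)),(S,'lg',lg,(310.8,200.8))]
def w(v,q):
    a=q[2];X=np.array(v)/1000
    return [q[0]+np.cos(a)*X[0]-np.sin(a)*X[1],q[1]+np.sin(a)*X[0]+np.cos(a)*X[1],X[2]]
def f(q): return np.concatenate([proj(p,w(v,q))-np.array(o) for p,n,v,o in obs])
for sgn in (1,-1):
  pass
r=least_squares(f,[.55,.1,2.03],loss='soft_l1')
print(r.x,np.degrees(r.x[2]),r.cost)
for o,e in zip(obs,f(r.x).reshape(-1,2)): print(o[1],e.round(1))
for n,v in [('th',th),('cap',[-95,0,95]),('lg',lg),('lgdown',[-20,0,148])]: print(n,np.round(w(v,r.x),4))
E
```

```text
[0.55157168 0.11869371 1.98848393] 113.93173676642198 7.241303915277433
th [0.1 0.1]
thL [-0.1 -0.5]
thR [0.2 0.9]
tip [-0.9 -0.7]
lg [-0.4  1.6]
cap [-0.9  0.1]
th [ 0.1 -1. ]
thL [-0.6 -1. ]
thR [ 0.6 -1. ]
tip [-1.4 -1.3]
lg [ 1.7 -1.6]
th [ 0.6104 -0.0138  0.095 ]
cap [0.5901 0.0319 0.095 ]
lg [0.5467 0.1298 0.2316]
lgdown [0.5597 0.1004 0.148 ]
```

>>> jog_arm(
  plan=[
    [1,0.018,0.045,0.018,6],
    [1,0.018,0.047,0.018,6],
    [1,0.018,0.047,0.018,6],
    [1,0.018,0.047,0.018,6],
    [1,0.018,0.047,0.018,6],
  ],
  force=40,
)

```text
clock: 1.82
tool_pos: [0.3604, -0.3291, 0.339]
tcp_rot: [-0.676, 0.676, -0.208, 0.208]
ft_force: [0.5, -0.6, 0.5]
gripper_width: 0.002
```

>>> jog_arm(
  plan=[
    [1,0.018,0.047,0.005,6],
    [1,0.018,0.047,0.005,6],
    [1,0.018,0.047,0,6],
    [1,0.018,0.047,0,6],
    [1,0.018,0.047,0,6],
  ],
)

```text
clock: 2.45
tool_pos: [0.4504, -0.094, 0.3486]
tcp_rot: [-0.707, 0.707, -0.026, 0.026]
ft_force: [1.3, -0.2, 0.1]
gripper_width: 0.003
```

>>> jog_arm(
  plan=[
    [1,0.018,0.047,0,6],
    [1,0.018,0.047,0,6],
    [1,0.018,0.047,0,6],
    [1,0.018,0.047,0,6],
    [1,0.018,0.047,0,4.3],
  ],
)

```text
clock: 3.08
tool_pos: [0.5404, 0.1411, 0.3485]
tcp_rot: [-0.691, 0.692, 0.148, -0.147]
ft_force: [1.2, -1.1, 0.2]
gripper_width: 0.001
```

```bash
cat > st.py <<'E'
from h import *
import sys
tag=sys.argv[1]
s=ctrl.get_state()
for k in ['clock','joint_pos','tool_pos','ft_force','gripper_width']: print(k,np.round(s[k],4))
print(Rot.from_quat(s['tcp_rot'],scalar_first=True).as_matrix().round(3).tolist())
for n in sys.argv[2:]:
    p=ctrl.get_image(n);save(p,n+tag)
    f=p['frame'][:,:,::-1]
    if n=='top': f=cv2.resize(f[120:280,180:380],None,fx=4,fy=4,interpolation=cv2.INTER_CUBIC)
    if n=='side': f=cv2.resize(f[150:290,230:400],None,fx=4,fy=4,interpolation=cv2.INTER_CUBIC)
    cv2.imwrite('pics/z_'+n+tag+'.png',f)
E
python3 st.py 2 top side wrist
```

```text
clock 3.075
joint_pos [ 1.2220e-01 -1.4590e-01  1.6403e+00 -2.0000e-04  1.6466e+00 -2.9780e-01]
tool_pos [0.5404 0.1411 0.3485]
ft_force [ 1.2103 -1.1431  0.2098]
gripper_width 0.0008
[[0.913, 0.001, -0.408], [0.408, -0.0, 0.913], [0.001, -1.0, -0.0]]
```

View pics/z_top2.png

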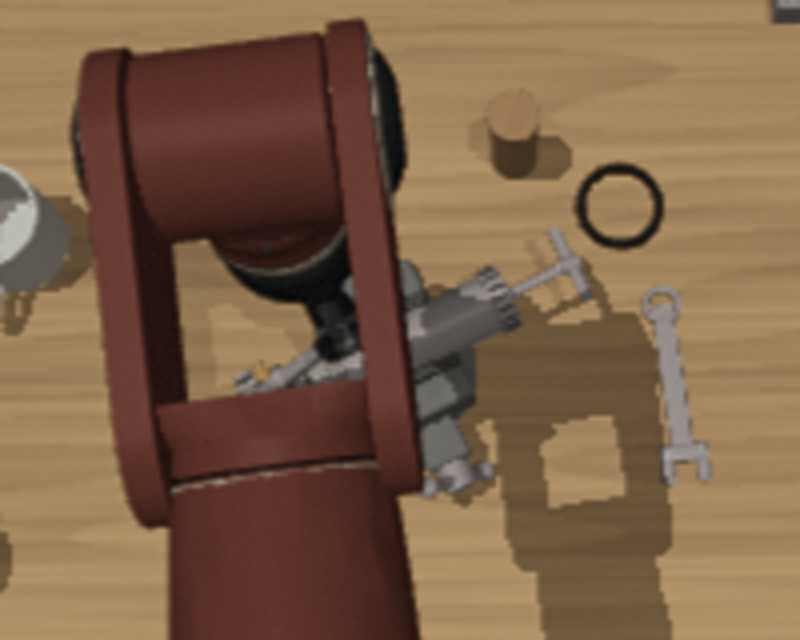

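View pics/wrist2.png

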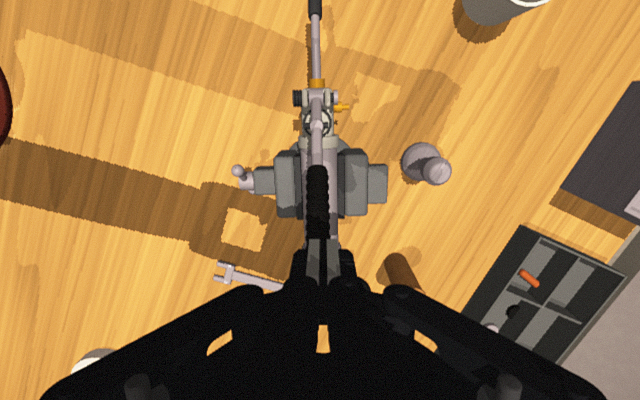

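View pics/z_side2.png

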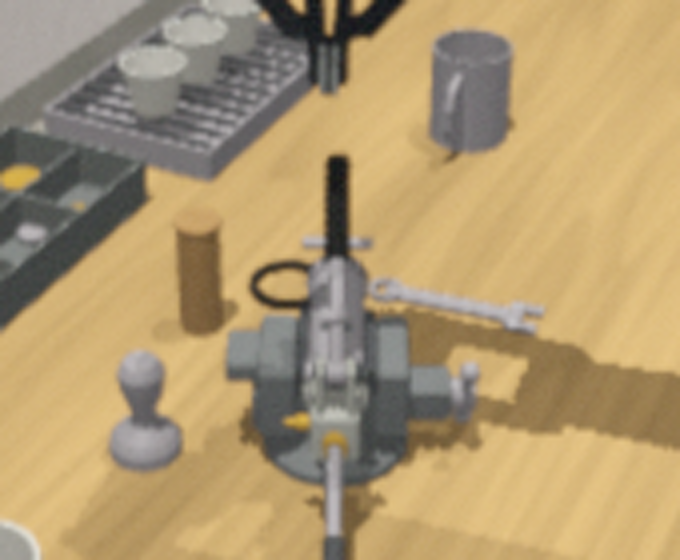

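```bash
cat >> h.py <<'E'
q0=[0.55157,0.11869,1.98848]
def w(v,q=q0):
    a=q[2];X=np.array(v)/1000
    return [q[0]+np.cos(a)*X[0]-np.sin(a)*X[1],q[1]+np.sin(a)*X[0]+np.cos(a)*X[1],X[2]]
def inv(X,q=q0):
    a=q[2];d=np.array(X[:2])-q[:2];return 1000*np.array([np.cos(a)*d[0]+np.sin(a)*d[1],-np.sin(a)*d[0]+np.cos(a)*d[1],X[2]])
E
python3 - <<'E'
from h import *
p=ctrl.get_image('wrist')
for n,v in dict(pivot=[105,0,148],lg=[12,0,231],pipe=[220,0,95],jawtopR=[40,0,122],jaw0=[0,-85,90],foot=[0,0,0],lgs=[-.5,0,242]).items(): print(n,proj(p,w(v)).round(1))
t=ctrl.get_state()['tool_pos']; print('tcp in vise',inv(t).round(1),'tip px',proj(p,np.array(t)-[0,0,.017]),proj(ctrl.get_image('side'),np.array(t)-[0,0,.017]))
for z,rc in [(.148,(120,317)),(.1,(10,315))]: print(inv(atz(p,rc,z)).round(1))
E
```

```text
pivot [323.8  94.5]
lg [323.6 211.9]
pipe [324.1 -20.5]
jawtopR [323.6 156. ]
jaw0 [391.2 183.8]
foot [323.4 169.1]
lgs [323.6 231.4]
tcp in vise [ 24.2   1.9 348. ] tip px [320.04516136 255.18294887] [313.26731735 170.4571111 ]
[ 80.6   6.8 148. ]
[190.6   9.5 100. ]
```

>>> jog_arm(
  plan=[
    [1,0,-0.005,-0.025,0],
    [1,0,0,-0.025,0],
    [1,0,0,-0.02,0],
    [1,0,0,0,0],
    [1,0,0,0,0],
  ],
)

```text
clock: 3.95
tool_pos: [0.5404, 0.1341, 0.2794]
tcp_rot: [-0.692, 0.692, 0.147, -0.146]
ft_force: [0.2, -0.7, 0.7]
gripper_width: -0.002
```

>>> jog_arm(
  plan=[
    [1,0.002,-0.005,-0.018,0],
    [1,0.002,-0.005,-0.018,0],
    [1,0.002,-0.005,-0.018,0],
    [1,0,0,0,0],
    [1,0,0,0,0],
  ],
)

```text
clock: 4.58
tool_pos: [0.5465, 0.1195, 0.2251]
tcp_rot: [0.692, -0.692, -0.147, 0.146]
ft_force: [-1.5, 1.2, 6.5]
gripper_width: -0.002
```

```bash
python3 st.py 3 side wrist
```

```text
clock 4.575
joint_pos [ 8.1800e-02 -8.8900e-02  1.7917e+00  8.0000e-04  1.4377e+00 -3.3520e-01]
tool_pos [0.5465 0.1195 0.2251]
ft_force [-1.5294  1.2379  6.478 ]
gripper_width -0.0023
[[0.914, 0.001, -0.405], [0.405, 0.001, 0.914], [0.001, -1.0, 0.0]]
```

View pics/z_side3.png

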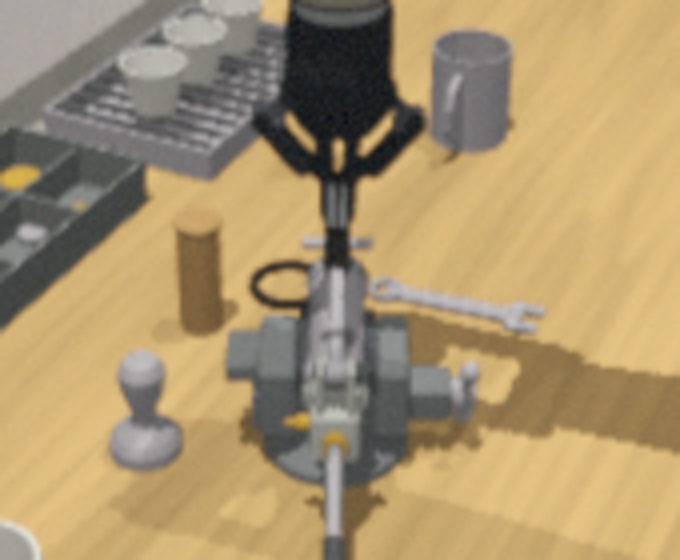

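View pics/wrist3.png

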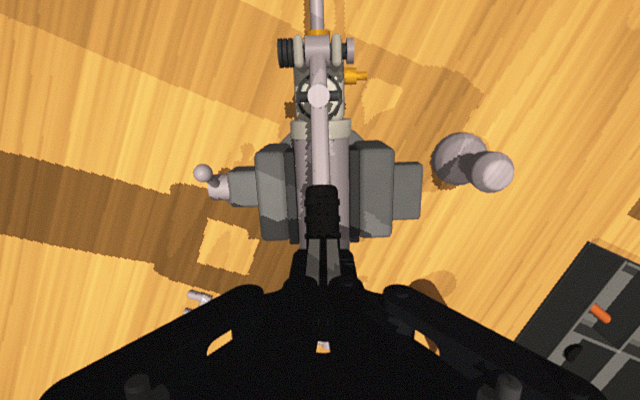

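>>> jog_arm(
  plan=[
    [1,0.002,-0.004,-0.016,0],
    [1,0.001,-0.003,-0.016,0],
    [1,0,-0.002,-0.013,0],
    [1,0,0,-0.004,0],
    [1,0,0,0,0],
  ],
)

```text
clock: 5.3
tool_pos: [0.5522, 0.1089, 0.1786]
tcp_rot: [-0.69, 0.693, 0.149, -0.143]
ft_force: [2.1, -4.8, 10.2]
gripper_width: -0.004
```

```bash
python3 st.py 4 side wrist; python3 -c "
from h import *
print(inv(ctrl.get_state()['tool_pos']))"
```

```text
clock 5.3
joint_pos [ 0.0641 -0.0466  1.8311 -0.0033  1.3487 -0.3518]
tool_pos [0.5522 0.1089 0.1786]
ft_force [ 2.0786 -4.776  10.1541]
gripper_width -0.004
[[0.914, 0.009, -0.405], [0.405, -0.003, 0.914], [0.007, -1.0, -0.006]]
[ -9.11834128   3.35393131 178.8582799 ]
```

View pics/wrist4.png

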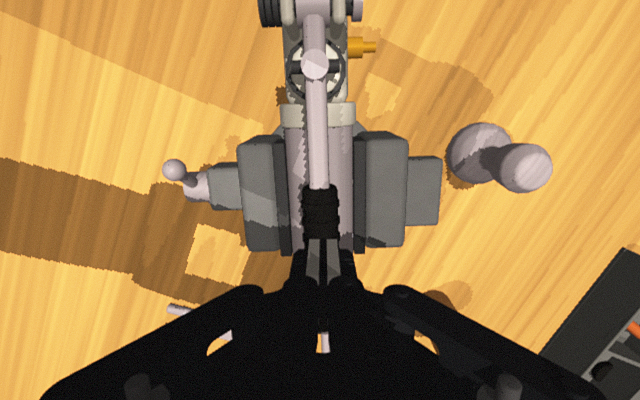

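>>> jog_arm(
  plan=[
    [1,0,0,-0.004,0],
    [1,0,0,0,0],
    [1,0,0,-0.003,0],
    [1,0,0,0,0],
    [1,0,0,0,0],
  ],
)

```text
clock: 6.02
tool_pos: [0.5525, 0.1086, 0.1736]
tcp_rot: [-0.69, 0.694, 0.149, -0.143]
ft_force: [-0.1, -6.3, 16.4]
gripper_width: -0.004
```

>>> jog_arm(
  plan=[
    [1,0,0,-0.003,0],
    [1,0,0,0,0],
    [1,0,0,0,0],
    [1,0,0,0,0],
    [1,0,0,0,0],
  ],
)

```text
clock: 6.65
tool_pos: [0.5527, 0.1086, 0.1731]
tcp_rot: [-0.69, 0.694, 0.149, -0.143]
ft_force: [-6.7, -6.5, 26.8]
gripper_width: 0.004
```

```bash
python3 st.py 5 side wrist
```

```text
clock 6.65
joint_pos [ 0.064  -0.0409  1.8351 -0.0047  1.3383 -0.3518]
tool_pos [0.5527 0.1086 0.1731]
ft_force [-6.6637 -6.4752 26.7611]
gripper_width 0.0036
[[0.914, 0.009, -0.405], [0.405, -0.004, 0.914], [0.007, -1.0, -0.007]]
```

View pics/wrist5.png

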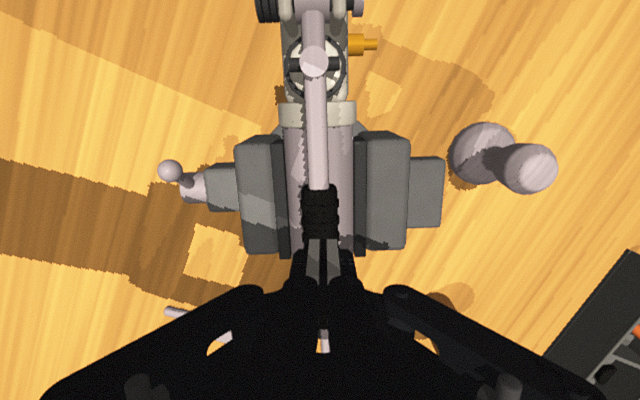

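View pics/z_side5.png

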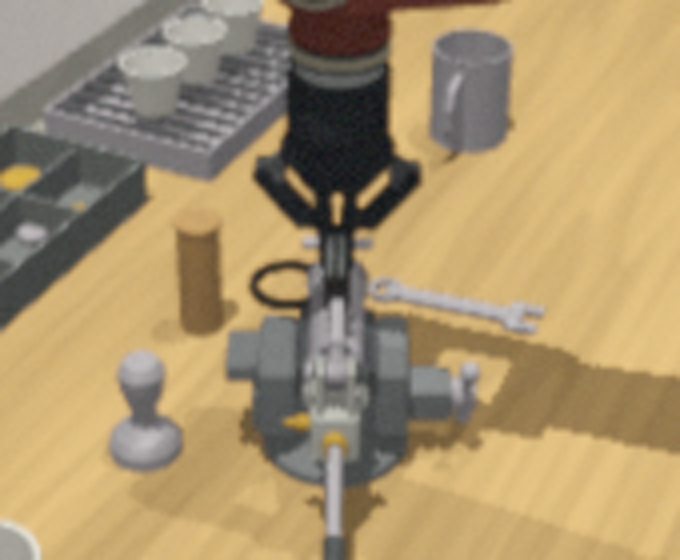

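>>> jog_arm(
  plan=[
    [1,-0.003,0.008,0.035,0],
    [1,-0.003,0.008,0.035,0],
    [1,-0.003,0.008,0.043,0],
    [1,0,0,0,0],
    [1,0,0,0,0],
  ],
)

```text
clock: 7.38
tool_pos: [0.5396, 0.1342, 0.277]
tcp_rot: [0.692, -0.692, -0.146, 0.147]
ft_force: [-0.2, 1.1, -0.5]
gripper_width: 0.001
```

```bash
python3 st.py 6 side wrist
```

```text
clock 7.375
joint_pos [ 1.1000e-01 -1.2640e-01  1.7396e+00 -1.0000e-04  1.5301e+00 -3.0710e-01]
tool_pos [0.5396 0.1342 0.277 ]
ft_force [-0.193   1.1492 -0.5056]
gripper_width 0.0009
[[0.914, -0.002, -0.405], [0.405, -0.0, 0.914], [-0.002, -1.0, 0.0]]
```

View pics/z_side6.png

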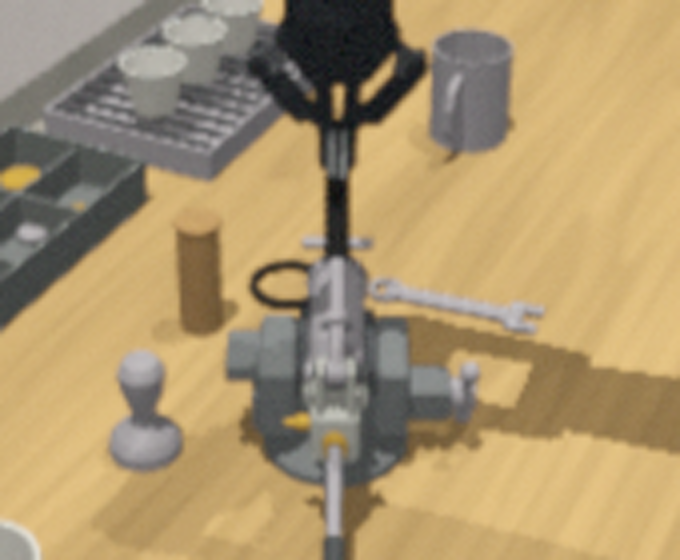

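View pics/wrist6.png

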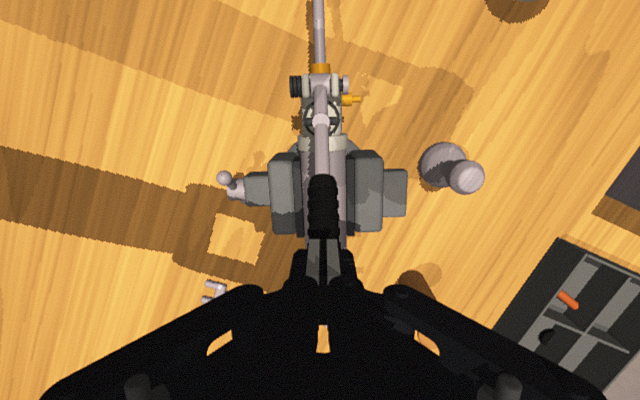

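>>> jog_arm(
  plan=[
    [1,0,0,0.012,0],
    [1,0,0,0,0],
    [1,0.002,-0.006,-0.03,0],
    [1,0.002,-0.006,-0.03,0],
    [1,0.002,-0.006,-0.025,0],
  ],
)

```text
clock: 8.1
tool_pos: [0.5485, 0.1159, 0.2083]
tcp_rot: [-0.691, 0.693, 0.149, -0.144]
ft_force: [2.6, -2.1, 12.3]
gripper_width: -0.003
```

>>> jog_arm(
  plan=[
    [1,0.002,-0.004,-0.02,0],
    [1,0.001,-0.002,-0.012,0],
    [1,0,0,-0.008,0],
    [1,0,0,0,0],
    [1,0,0,0,0],
  ],
)

```text
clock: 8.72
tool_pos: [0.5519, 0.1094, 0.1731]
tcp_rot: [-0.69, 0.693, 0.149, -0.144]
ft_force: [-9.5, -3.9, 26.2]
gripper_width: -0.004
```

>>> jog_arm(
  plan=[
    [1,-0.003,0.008,0.04,0],
    [1,-0.003,0.008,0.04,0],
    [1,-0.003,0.008,0.045,0],
    [1,0,0,0,0],
    [1,0,0,0,0],
  ],
)

```text
clock: 9.35
tool_pos: [0.5398, 0.1343, 0.2897]
tcp_rot: [-0.692, 0.692, 0.146, -0.147]
ft_force: [0.5, 0.1, -0.7]
gripper_width: 0.002
```

Stroke 2 done: the stop shows at z=0.1731 with 26 N. Repeat.

>>> jog_arm(
  plan=[
    [1,0,0,0,0],
    [1,0,0,0,0],
    [1,0.002,-0.006,-0.03,0],
    [1,0.002,-0.006,-0.03,0],
    [1,0.002,-0.006,-0.025,0],
  ],
)

```text
clock: 9.98
tool_pos: [0.5482, 0.1158, 0.2074]
tcp_rot: [-0.691, 0.693, 0.149, -0.144]
ft_force: [1.3, -1.9, 12.2]
gripper_width: -0.001
```

>>> jog_arm(
  plan=[
    [1,0.002,-0.004,-0.02,0],
    [1,0.001,-0.002,-0.012,0],
    [1,0,0,-0.008,0],
    [1,0,0,0,0],
    [1,0,0,0,0],
  ],
)

```text
clock: 10.6
tool_pos: [0.5515, 0.1096, 0.173]
tcp_rot: [-0.691, 0.693, 0.148, -0.145]
ft_force: [-10.3, -4.5, 29.2]
gripper_width: -0.001
```

>>> jog_arm(
  plan=[
    [1,-0.003,0.008,0.04,0],
    [1,-0.003,0.008,0.04,0],
    [1,-0.003,0.008,0.045,0],
    [1,0,0,0,0],
    [1,0,0,0,0],
  ],
)

```text
clock: 11.22
tool_pos: [0.5397, 0.1342, 0.2891]
tcp_rot: [0.692, -0.692, -0.146, 0.147]
ft_force: [0.8, -0.4, -1.2]
gripper_width: 0.001
```

>>> jog_arm(
  plan=[
    [1,0,0,0,0],
    [1,0,0,0,0],
    [1,0.002,-0.006,-0.03,0],
    [1,0.002,-0.006,-0.03,0],
    [1,0.002,-0.006,-0.025,0],
  ],
)

```text
clock: 11.85
tool_pos: [0.5482, 0.1158, 0.2074]
tcp_rot: [-0.691, 0.693, 0.148, -0.144]
ft_force: [1.7, -2.0, 12.1]
gripper_width: 0.005
```

>>> jog_arm(
  plan=[
    [1,0.002,-0.004,-0.02,0],
    [1,0.001,-0.002,-0.012,0],
    [1,0,0,-0.008,0],
    [1,0,0,0,0],
    [1,0,0,0,0],
  ],
)

```text
clock: 12.48
tool_pos: [0.5515, 0.1095, 0.173]
tcp_rot: [-0.691, 0.693, 0.148, -0.145]
ft_force: [-11.0, -4.6, 28.9]
gripper_width: 0.005
```

>>> jog_arm(
  plan=[
    [1,-0.003,0.008,0.04,0],
    [1,-0.003,0.008,0.04,0],
    [1,-0.003,0.008,0.045,0],
    [1,0,0,0,0],
    [1,0,0,0,0],
  ],
)

```text
clock: 13.1
tool_pos: [0.5397, 0.1342, 0.2891]
tcp_rot: [0.692, -0.692, -0.146, 0.147]
ft_force: [0.1, -0.2, -1.1]
gripper_width: 0.004
```

>>> jog_arm(
  plan=[
    [1,0,0,0,0],
    [1,0,0,0,0],
    [1,0.002,-0.006,-0.03,0],
    [1,0.002,-0.006,-0.03,0],
    [1,0.002,-0.006,-0.025,0],
  ],
)

```text
clock: 13.72
tool_pos: [0.5482, 0.1158, 0.2074]
tcp_rot: [-0.691, 0.693, 0.148, -0.144]
ft_force: [2.2, -1.9, 12.9]
gripper_width: 0.001
```

>>> jog_arm(
  plan=[
    [1,0.002,-0.004,-0.02,0],
    [1,0.001,-0.002,-0.012,0],
    [1,0,0,-0.008,0],
    [1,0,0,0,0],
    [1,0,0,0,0],
  ],
)

```text
clock: 14.35
tool_pos: [0.5516, 0.1095, 0.1731]
tcp_rot: [-0.691, 0.693, 0.148, -0.144]
ft_force: [-11.0, -4.8, 29.6]
gripper_width: -0.001
```

>>> jog_arm(
  plan=[
    [1,-0.003,0.008,0.04,0],
    [1,-0.003,0.008,0.04,0],
    [1,-0.003,0.008,0.045,0],
    [1,0,0,0,0],
    [1,0,0,0,0],
  ],
)

```text
clock: 14.98
tool_pos: [0.5397, 0.1342, 0.2891]
tcp_rot: [0.692, -0.692, -0.146, 0.147]
ft_force: [0.2, -0.2, 0.3]
gripper_width: 0.003
```

```bash
python3 st.py 7 side wrist
```

```text
clock 14.975
joint_pos [ 1.1000e-01 -1.3190e-01  1.7247e+00 -1.0000e-04  1.5504e+00 -3.0700e-01]
tool_pos [0.5397 0.1342 0.2891]
ft_force [ 0.1648 -0.1724  0.294 ]
gripper_width 0.0033
[[0.914, -0.002, -0.405], [0.405, -0.0, 0.914], [-0.002, -1.0, 0.0]]
```

View pics/z_side7.png

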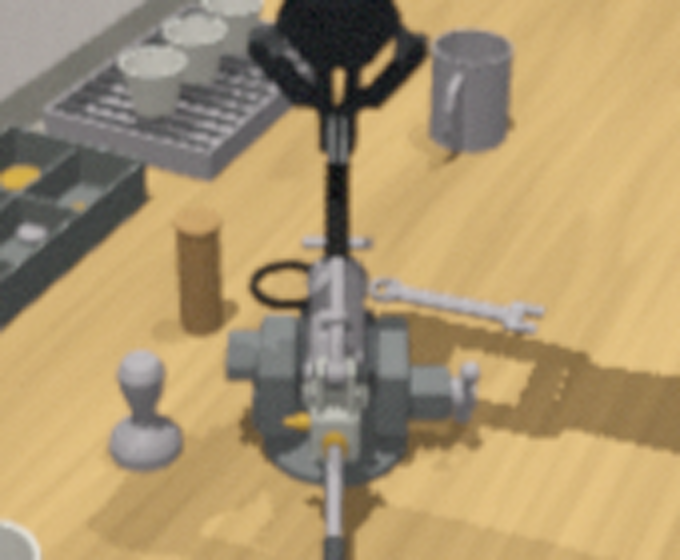

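>>> jog_arm(
  plan=[
    [0.5,0,0,0.03,0],
    [0.5,0.005,-0.011,0.03,0],
    [0.5,0.02,-0.045,0,0],
    [0.5,0.02,-0.045,0,0],
    [0.5,0.01,-0.022,0,0],
  ],
)

```text
clock: 15.7
tool_pos: [0.5951, 0.0093, 0.348]
tcp_rot: [0.692, -0.692, -0.144, 0.147]
ft_force: [-0.2, 0.1, 0.0]
gripper_width: 0.499
```

```bash
python3 st.py 8 side wrist top; python3 - <<'E'
from h import *
p=ctrl.get_image('wrist');T=ctrl.get_image('top')
print('tcp',inv(ctrl.get_state()['tool_pos']))
for t,z in [('t_handle',.095),('cap_face',.095),('cartridge',0),('gasket',0)]:
  for n,c in (('wr',p),('top',T)):
    for r in ctrl.landmark_of(t,c)[:2]: print(n,t,round(r['p'],2),np.round(r['centre'],1),inv(atz(c,r['centre'],z)).round(1))
print('cart hand',inv(atz(T,(163,308.6),0)).round())
print('pred th',proj(p,w([-145,0,95])),'cap',proj(p,w([-95,0,95])))
E
```

```text
clock 15.7
joint_pos [-0.1094 -0.0553  1.5568 -0.      1.6437 -0.5243]
tool_pos [0.5951 0.0093 0.348 ]
ft_force [-0.1838  0.1084  0.0324]
gripper_width 0.4993
[[0.915, -0.004, -0.403], [0.403, 0.0, 0.915], [-0.003, -1.0, 0.002]]
tcp [-114.80317292    3.80861757  349.62243521]
wr t_handle 0.57 [186.7 325.3] [-143.8    1.    95. ]
wr t_handle 0.41 [173.6 404.7] [-127.3  -96.6   95. ]
wr cap_face 0.57 [148.4 325. ] [-96.2   1.3  95. ]
wr cap_face 0.26 [ 63.1 429.3] [  -1.6 -115.    95. ]
wr cartridge 0.86 [177.2 405.5] [-153.8 -123.1    0. ]
wr gasket 0.59 [218.2 357.2] [-221.   -50.6    0. ]
top gasket 0.46 [174.5 332.7] [-204.9  -41.7    0. ]
top gasket 0.26 [179.3 184.2] [ 240.6 -226.7    0. ]
cart hand [-150. -110.    0.]
pred th [326.07449337 187.63785617] cap [326.10237688 147.37330792]
```

View pics/wrist8.png

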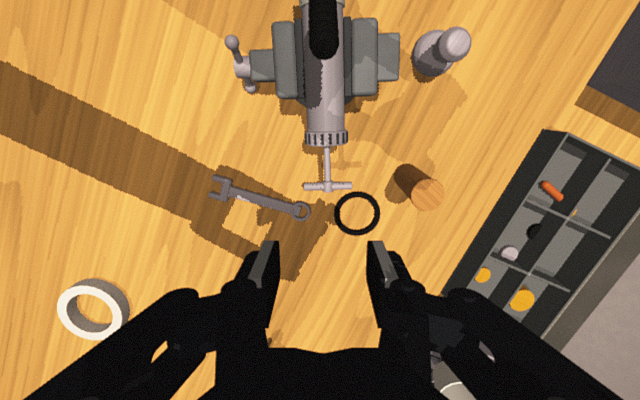

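View pics/z_top8.png

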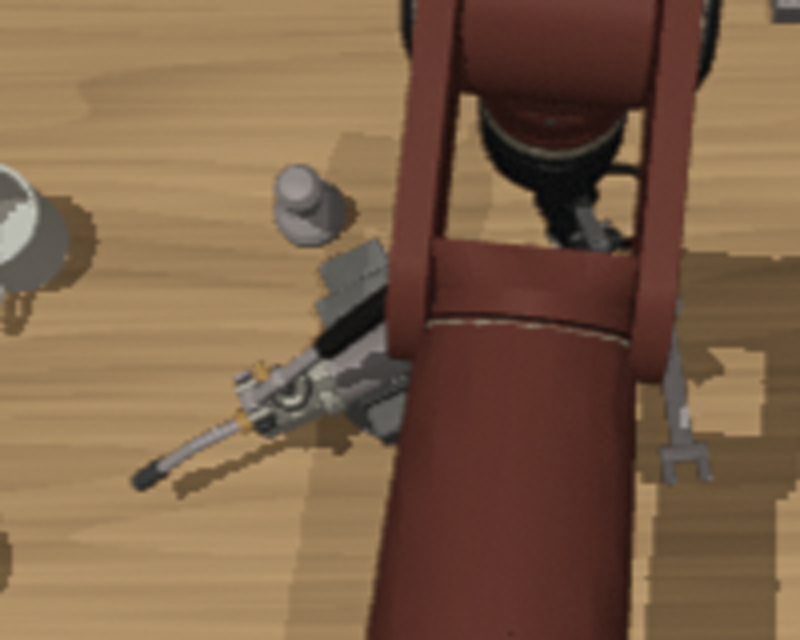

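View pics/side8.png

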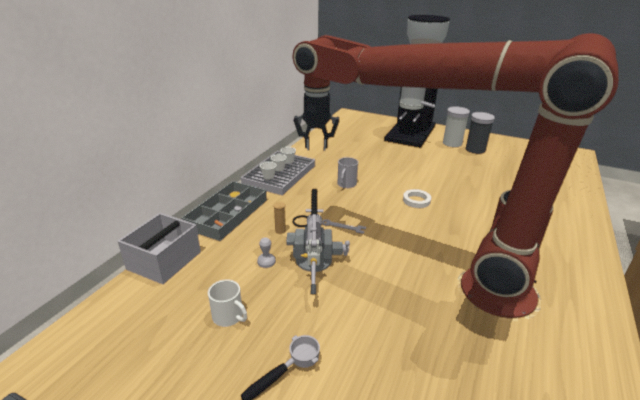

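>>> jog_arm(
  plan=[
    [0.5,0.003,0.0,-0.045,0],
    [0.5,0,0,-0.045,0],
    [0.5,0,0,-0.045,0],
    [0.5,0,0,-0.045,0],
    [0.5,0,0,-0.03,0],
  ],
)

```text
clock: 16.98
tool_pos: [0.5969, 0.0116, 0.1376]
tcp_rot: [0.692, -0.691, -0.146, 0.147]
ft_force: [-0.1, -0.4, 1.0]
gripper_width: 0.502
```

```bash
python3 st.py 9 side wrist; python3 -c "
from h import *
print(inv(ctrl.get_state()['tool_pos']))"
```

```text
clock 16.975
joint_pos [-1.0520e-01  8.0900e-02  1.7740e+00  1.0000e-04  1.2895e+00 -5.2240e-01]
tool_pos [0.5969 0.0116 0.1376]
ft_force [-0.0571 -0.3973  1.0036]
gripper_width 0.5024
[[0.914, -0.003, -0.405], [0.405, 0.0, 0.914], [-0.002, -1.0, 0.001]]
[-115.34864002    3.63879137  135.55634103]
```

View pics/wrist9.png

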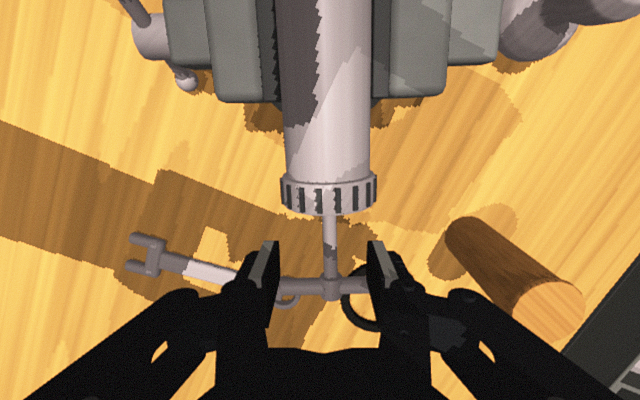

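View pics/z_side9.png

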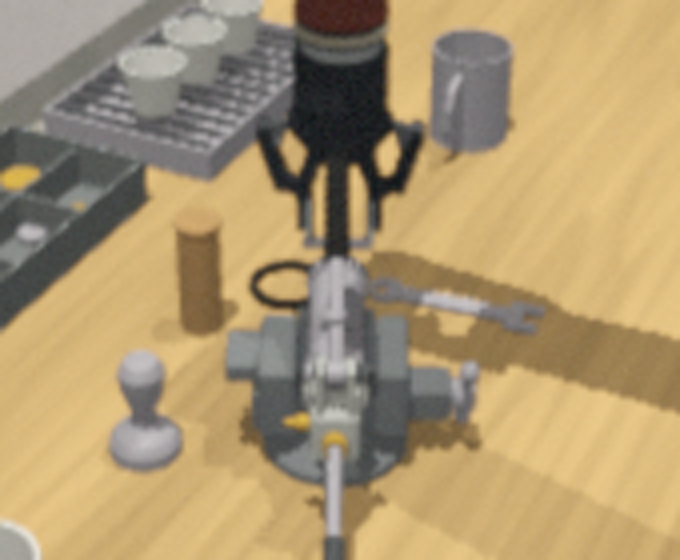

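>>> jog_arm(
  plan=[
    [0.5,0.002,0.001,-0.015,0],
    [0.5,0,0,-0.015,0],
    [0.5,0,0,-0.014,0],
    [0.5,0,0,0,0],
    [0.5,0,0,0,0],
  ],
)

```text
clock: 17.7
tool_pos: [0.6003, 0.0123, 0.0966]
tcp_rot: [-0.692, 0.692, 0.147, -0.146]
ft_force: [-0.5, 0.1, -0.2]
gripper_width: 0.503
```

>>> jog_arm(
  plan=[
    [1,0,0,0,0],
    [1,0,0,0,0],
    [1,0,0,0,0],
    [1,0,0,0,0],
    [1,0,0,0,0],
  ],
  force=60,
)

```text
clock: 18.32
tool_pos: [0.5986, 0.0115, 0.097]
tcp_rot: [-0.691, 0.692, 0.145, -0.148]
ft_force: [-8.1, -2.8, 5.2]
gripper_width: 0.069
```

```bash
python3 st.py 10 side wrist; python3 -c "
from h import *
print(inv(ctrl.get_state()['tool_pos']))"
```

```text
clock 18.325
joint_pos [-0.1039  0.1326  1.7921 -0.0028  1.221  -0.5212]
tool_pos [0.5986 0.0115 0.097 ]
ft_force [-8.0506 -2.8201  5.2399]
gripper_width 0.0692
[[0.914, -0.004, -0.406], [0.406, -0.002, 0.914], [-0.005, -1.0, -0.0]]
[-117.07638527    0.42984875   97.02067216]
```

View pics/wrist10.png

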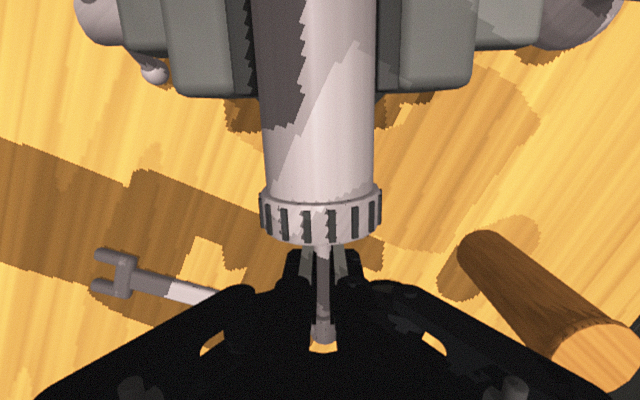

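>>> jog_arm(
  plan=[
    [1,-0.002,-0.001,0.001,0],
    [1,0,0,0,0],
    [1,0.006,-0.014,0,0],
    [1,0.006,-0.014,0,0],
    [1,0.006,-0.013,0,0],
  ],
  force=90,
)

```text
clock: 19.05
tool_pos: [0.6165, -0.0264, 0.0972]
tcp_rot: [0.694, -0.689, -0.147, 0.146]
ft_force: [2.9, 12.3, -1.6]
gripper_width: 0.058
```

```bash
python3 st.py 11 wrist; python3 -c "
from h import *
print(inv(ctrl.get_state()['tool_pos']))"
```

```text
clock 19.05
joint_pos [-0.1665  0.1701  1.7498  0.0081  1.2223 -0.5869]
tool_pos [ 0.6165 -0.0264  0.0972]
ft_force [ 2.8534 12.3318 -1.5937]
gripper_width 0.0584
[[0.914, 0.001, -0.406], [0.406, 0.008, 0.914], [0.004, -1.0, 0.007]]
[-160.53877659   -0.60956387   97.18766247]
```

View pics/wrist11.png

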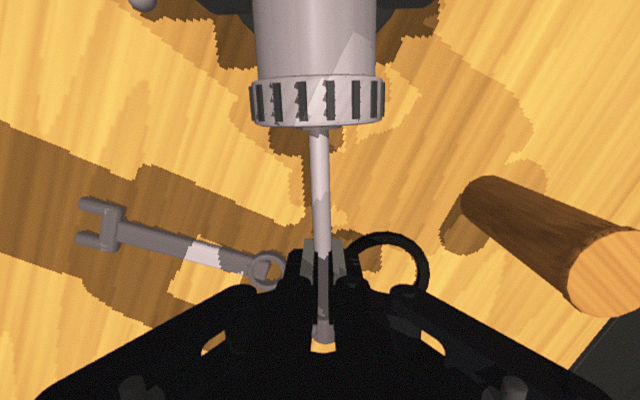

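>>> jog_arm(
  plan=[
    [1,0.006,-0.012,0,0],
    [1,0.006,-0.012,0,0],
    [1,0.005,-0.012,0,0],
    [1,0.003,-0.006,0,0],
    [1,0,0,0,0],
  ],
)

```text
clock: 19.73
tool_pos: [0.6365, -0.0677, 0.0972]
tcp_rot: [0.695, -0.689, -0.147, 0.146]
ft_force: [2.1, 13.9, -0.1]
gripper_width: 0.058
```

```bash
python3 st.py 12 wrist side; python3 -c "
from h import *
print(inv(ctrl.get_state()['tool_pos']))"
```

```text
clock 19.725
joint_pos [-0.2255  0.2207  1.6916  0.0086  1.2312 -0.646 ]
tool_pos [ 0.6365 -0.0677  0.0972]
ft_force [ 2.1137 13.9265 -0.0532]
gripper_width 0.0577
[[0.914, 0.0, -0.406], [0.406, 0.008, 0.914], [0.003, -1.0, 0.008]]
[-204.51356111   -1.96326338   97.17982271]
```

View pics/wrist12.png

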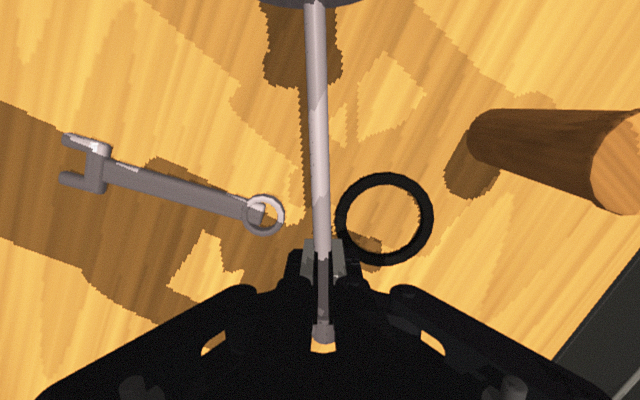

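```bash
python3 - <<'E'
from h import *
p=ctrl.get_image('wrist')
t=inv(ctrl.get_state()['tool_pos'])
for d in (100,104,108,110,113): print(d,proj(p,w([t[0]+d,0,99])).round(1))
print(proj(p,w([-95,0,99])),proj(p,w([-95,0,70])))
a=p['frame'][0:60,260:370,::-1]
cv2.imwrite('pics/c13.png',cv2.resize(a,None,fx=7,fy=7,interpolation=cv2.INTER_CUBIC))
E
python3 st.py 13 top
```

```text
100 [315.1  21.6]
104 [315.   9.]
108 [314.9  -4. ]
110 [314.9 -10.5]
113 [314.8 -20.5]
[314.865778   -8.7506466] [316.26318127  14.20579059]
clock 19.875
joint_pos [-0.2251  0.2203  1.6921  0.0086  1.2312 -0.6458]
tool_pos [ 0.6363 -0.0674  0.0972]
ft_force [ 2.1441 12.5608 -0.1324]
gripper_width 0.0517
[[0.914, -0.0, -0.406], [0.406, 0.008, 0.914], [0.003, -1.0, 0.008]]
```

View pics/c13.png

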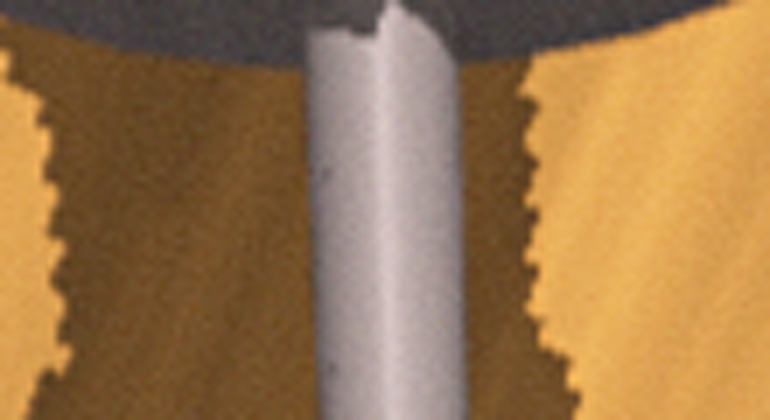

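View pics/z_top13.png

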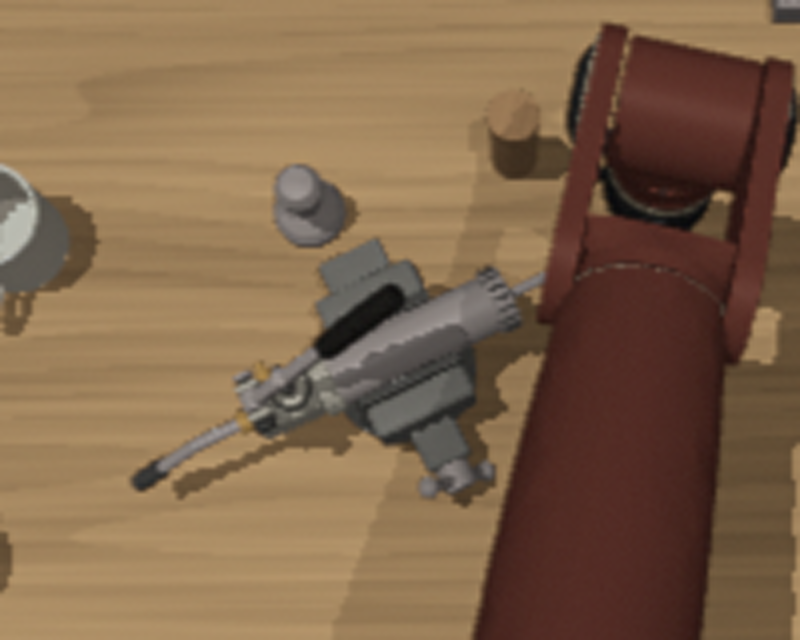

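View pics/z_side12.png

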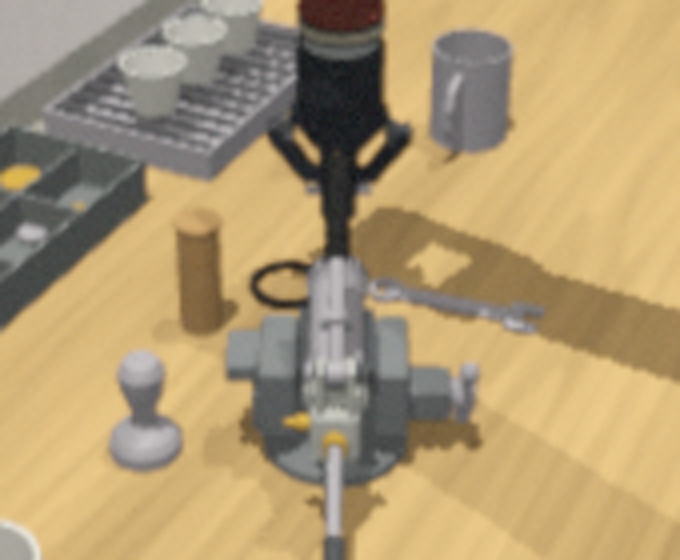

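>>> jog_arm(
  plan=[
    [1,0.002,-0.003,0,0],
    [1,0.003,-0.004,0,0],
    [1,0,0,0,0],
    [1,0,0,0,0],
    [1,0,0,0,0],
  ],
)

```text
clock: 20.55
tool_pos: [0.64, -0.0748, 0.0971]
tcp_rot: [0.694, -0.689, -0.146, 0.148]
ft_force: [-2.9, 12.3, 2.4]
gripper_width: 0.054
```

```bash
python3 st.py 14 wrist top side; python3 -c "
from h import *
t=ctrl.get_state()['tool_pos'];print(inv(t), np.linalg.norm(np.array(t[:2])-[.5986,.0115]))
import cv2
a=cv2.imread('pics/top14.png')[170:210,290:340];b=cv2.imread('pics/top13.png')[170:210,290:340]
cv2.imwrite('pics/c14.png',cv2.resize(np.hstack([b,a]),None,fx=8,fy=8,interpolation=cv2.INTER_CUBIC))"
```

```text
clock 20.55
joint_pos [-0.2343  0.2321  1.6781  0.0066  1.2367 -0.6548]
tool_pos [ 0.64   -0.0748  0.0971]
ft_force [-2.8535 12.2917  2.3593]
gripper_width 0.0535
[[0.914, -0.004, -0.406], [0.406, 0.007, 0.914], [-0.001, -1.0, 0.008]]
[-212.74926402   -2.3185556    97.13134582] 0.09573815387124038
```

View pics/c14.png

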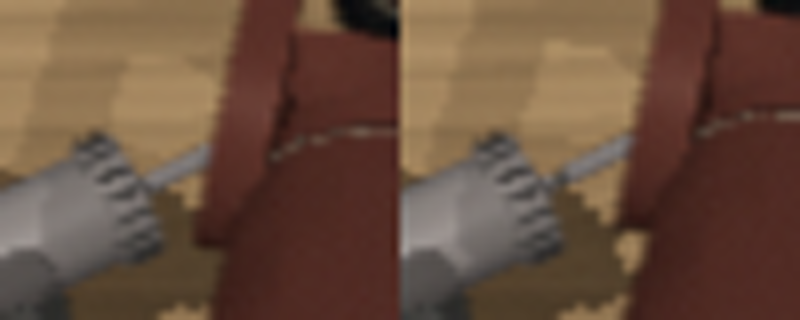

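View pics/wrist14.png

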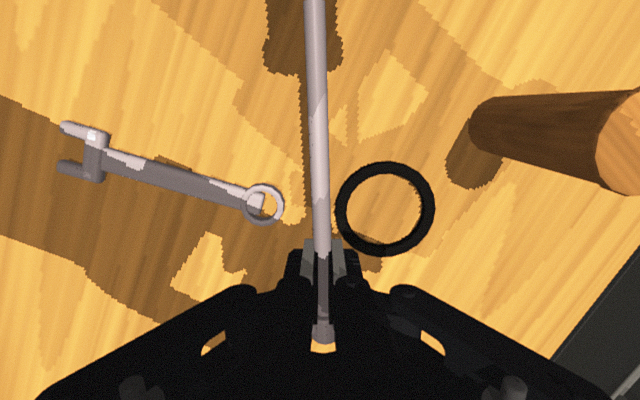

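>>> jog_arm(
  plan=[
    [1,0,0,0,0],
    [1,0,0,0,0],
    [1,0,0,0,0],
    [1,0,0,0,0],
    [1,0,0,0,0],
  ],
)

```text
clock: 21.32
tool_pos: [0.64, -0.0748, 0.0971]
tcp_rot: [0.694, -0.689, -0.146, 0.148]
ft_force: [-3.2, 12.4, 3.1]
gripper_width: 0.054
```

```bash
python3 st.py 15 top side; python3 -c "
from h import *
a=cv2.imread('pics/top15.png')[165:215,280:340]
cv2.imwrite('pics/c15.png',cv2.resize(a,None,fx=12,fy=12,interpolation=cv2.INTER_NEAREST))"
```

```text
clock 21.325
joint_pos [-0.2344  0.2321  1.6782  0.0066  1.2367 -0.6548]
tool_pos [ 0.64   -0.0748  0.0971]
ft_force [-3.1673 12.4412  3.1483]
gripper_width 0.0542
[[0.914, -0.004, -0.406], [0.406, 0.007, 0.914], [-0.001, -1.0, 0.008]]
```

View pics/c15.png

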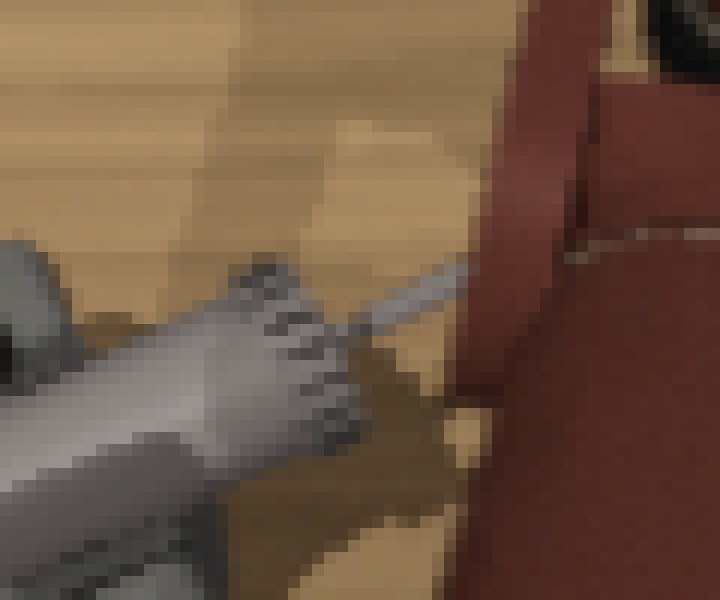

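View pics/z_side15.png

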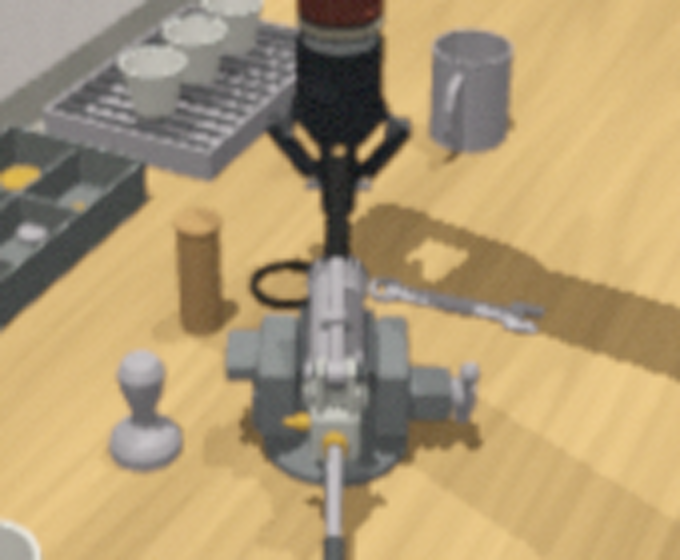

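The dark groove shows at the cap, around top-view pixel (309,192). The hold is steady and the lever is up. I'm handing the job in.

```bash
python3 -c "
from cell import ctrl
print(ctrl.job_done())"
```

```text
the job is handed in; nothing more can be done
None
```

The job is done and handed in at about 21 s: I pumped the lever, then drew the follower rod out, and the gripper is still holding it.

- **Lever:** I made five strokes. Each went down to the stop, where the tool stayed at z = 0.173 m and the force rose to 26–30 N. After each one I lifted the tool clear of the lever's rest height, with the force back near zero. The last side view shows the lever up.
- **Rod:** I gripped it between the collar and the cap at 90 N and drew it out about 95.7 mm by tool travel, past the 91 mm groove mark and short of the 106 mm stop. It held still for 0.6 s against about 13 N, with no slip seen.
- **Groove:** In the top view a dark band about one to two pixels wide now shows right at the cap, and it wasn't there at about 87 mm. The wrist camera can't see that spot, so this rests on the top view and the tool travel.
- **Disagreement:** In the wrist picture at about 87 mm, the cap edge was about 3 mm from where my pose estimate put it. If the true draw is that much shorter, it is still past 91 mm.
- **Bystanders:** The cartridge, gasket, wrench and tamper looked unmoved in the last views. The arm did not work near the other things on the bench.

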